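# Hold a pack of paint pots tight for taping

### The arm

A 6-joint arm with a two-finger parallel gripper is mounted at the origin on a cart in front of the work surface, level with it; the furniture and walls round the work are solid. World frame = base frame: x ahead of the robot, y to its left, z up, the work surface at z = 0. Lengths are in m, angles in degrees, forces in N, time in s.
With the tool pointing down it reaches from about 0.4 to 0.825 m from the base axis. Payload 7 kg.
Tool frame: the origin (TCP) lies midway between the tips of the shut fingers; the grasp point (between the pads) lies r.grip_depth behind it (r.grip_depth is the distance from the TCP to the grasp point, in m); z points along the fingers, y is the line along which they close (so a half turn about z gives the same grasp; the last joint's range is limited). The gripper opens to 88 mm and grips with 3 to 60 N. Pads are 19 mm wide; open, the fingers measure 130 mm over their backs; the gripper's body (78 mm by 193 mm) begins 47 mm behind the grasp point.
Start: joints at [-53.107, 20.546, 0.682, 0, -70.136, -16.507], TCP at [0.235, -0.633, 0.227] pointing down, gripper open.
Joint ranges: [-176.03, 176.03], [-82.01, 121.73], [-58.28, 71.71], [-173.87, 95.51], [-174.79, -0.11], [-173.66, 173.66]. Speed limits (degrees/s): [136.94, 136.94, 172.46, 180, 180, 180].

### API

Orientations are given as [roll, pitch, yaw] about the fixed x, y, z axes, in that order (R = Rz(yaw) Ry(pitch) Rx(roll)).
In Python, from plant import r gives the robot as it stands.
- The arm moves only by the tool advance, called after "Request:" as name(argument=value, ...) on one line, values as JSON. Schema: {"type":"object","properties":{"motion":{"type":"array","items":{"type":"number"},"minItems":6,"maxItems":72},"finger_gap":{"type":"number"},"clamp_n":{"type":"number"},"only":{"type":"string"},"quiet":{"type":"boolean"},"lines":{"type":"string"}},"required":["motion"],"additionalProperties":false}. motion is one flat list of numbers that holds 1 to 12 rows one after another, with no inner brackets; each row has 6 numbers: dx, dy, dz in units of 100 mm, then a rotation vector rx, ry, rz in units of 2 degrees; each row is the pose to reach, as a shift and turn from the pose commanded when the call began, along the tool's axes at that moment; what a row does not reach only later rows make up. A row lasts 1/12 s, in which the tool goes at most 0.0417 m and 7.16 degrees, less where a joint would pass 70% of its speed; a pose out of reach is approached as far as the arm can. finger_gap is the finger opening in m, set as the call begins (left out keeps the last). The fingers move at their own pace and stop on an object; clamp_n is the grip in N (left out, the last holds). Time passes only in rows, so rows that do not move let the fingers close. The tool returns the time, the measured TCP pose, the force, the opening and the grip force at its end. only (a regular expression) keeps the lines of the reply that match it, lines (a string "A,B") keeps lines A to B, and quiet returns only ok. Input that does not fit is refused with a message, and nothing moves.
- r.get_state(): the state, without advancing time (a new reading comes with each control period).
- r.capture(name): name is "scene" or "top"; returns a dict with "frame" (420x560x3 uint8, red, green, blue), "z_map" (420x560 float32, m along the optical axis (not along the pixel's ray), 0 where there is no reading), "fx", "fy", "cx", "cy" (pixels), "cam_to_world" (4x4, takes a point from camera to world coordinates). Camera axes: x right, y down, z forward; pixel columns grow to the right and rows downward; lengths in m; the calibration is good to about 2 mm. A picture is of the moment at which its call begins.
- r.close_job(): hands the job in; it is judged then, once.
The state is a dict: "time_s": time; "joints": joint angles; "qd": joint speeds; "joint_torque": joint torques, N m; "tcp_pos": TCP position; "eef_rot": TCP orientation; "contact_force": force on the tool from outside, world axes, zero at the start; "moment": the same for the moment, N m; "gripper_width": finger opening in m; "gripper_force": force on a finger pad.
Only numpy, scipy, OpenCV 4.12 (cv2) and the standard library are available. Lean on these libraries where they do the work, as an engineer would, in place of code of your own. Each camera call takes 0.05 s, during which the arm holds its last target. There are 200 camera calls.

### The job

Make up a pack of four paint pots for taping: stand the three loose pots upright in the bundling frame beside the one already there, two against the front fence and two behind them next to the jaw. Then draw the sprung pull handle out towards you until the jaw's bridge comes level with the black marks on the side walls and the four pots are pressed tight together, and finish still holding it there, because it springs back if let go and I need both hands for the tape. Leave the tape roll, the sanding block and the marker where they are.

Things in the scene. Friction and masses are not known exactly. Their poses are not given: they have to be found in the camera images.
- bundling_frame: bundling frame fixed to the desk: plywood base (156 x 134 mm, 9 mm thick) with an open-topped channel: front fence and two side walls of aluminium bar, 10 mm thick, tops 37 mm above the desk. Origin: on the desk, under the middle of the fence's inner face; x runs down the channel away from the robot to the jaw (turned by the frame's yaw), y to the left.
- channel_floor (a point): point on the channel's floor (9 mm above the desk) at the middle of the fence's inner face; axes as the frame's. Channel: y -35 to +35 mm, x from 0 to the jaw's black rubber pad, at x = 103 mm with the handle home. Two pots go side by side against the fence (centres about x = 17, y = +-17.5 mm), two behind (x = 84, y = +-17.5 mm), leaving finger room between the rows.
- pack_mark (a point): level of the black marks: lines across the tops of both side walls, at x = 64 mm in the frame (this point: mid-channel, 37 mm above the desk). The jaw's bridge, a 124 mm wide bar over the walls, top 45 mm above the desk, has its front edge at x = 108 mm with the handle home.
- drawbar_slide (a joint): pull of the drawbar (handle, rods, bridge, jaw) in m: 0 = home, grows as the handle is drawn out along the frame's -x; bridge level with the marks at 0.044; end stop 0.060. A spring pulls it home: 3 N at 0, 10 N at the mark (150 N/m). The jaw's pad is sprung (2000 N/m, 4.5 mm): it meets two rows of pots at about 0.041 and presses them together with about 6 N at the mark.
- pull_grip (a point): middle of the pull handle's black grip sleeve: a level bar 15 mm thick and 92 mm long across the frame (along the frame's y), in front of the fence, its axis 46 mm above the desk and, with the handle home, 46 mm in front of the frame's origin (28 mm clear of the fence); a rod at each end runs back to the jaw. It travels with the drawbar.
- pot_1: paint pot with a white screw cap, 31 mm across, 66 mm high (glass body 31 mm across up to 42-46 mm, cap 29-30 mm across above), about 60 g. Origin: centre of its underside, z up its axis. It already stands in the frame at its front left place.
- pot_2: paint pot with a white screw cap, 31 mm across, 66 mm high (glass body 31 mm across up to 42-46 mm, cap 29-30 mm across above), about 60 g. Origin: centre of its underside, z up its axis. Loose on the desk.
- pot_3: paint pot with a white screw cap, 31 mm across, 66 mm high (glass body 31 mm across up to 42-46 mm, cap 29-30 mm across above), about 60 g. Origin: centre of its underside, z up its axis. Loose on the desk.
- pot_4: paint pot with a white screw cap, 31 mm across, 66 mm high (glass body 31 mm across up to 42-46 mm, cap 29-30 mm across above), about 60 g. Origin: centre of its underside, z up its axis. Loose on the desk.
- tape_roll: roll of masking tape lying flat, 62 mm across, 18 mm high; bystander. Origin: centre of its underside.
- sand_block: brown sanding block lying flat, 28 x 66 x 18 mm; bystander. Origin: centre of its underside.
- marker: marker pen lying, 14 mm thick, 125 mm long along its own y; bystander. Origin: its underside at mid-length.

How it is judged:
By the outcome, as a careful person would: the job done as asked, in the order asked, and still so for the second after the job is handed in, while the arm keeps its last pose, push and grip.
It also fails if it takes over 72 s, if anything falls off the work surface, if the arm or the gripper's body presses on something with over 40 N, if the wrist force passes 120 N, or if a joint passes its speed limit or range.

## Working session

There is one attempt and no reset: what is moved stays moved. The work goes in short steps, Python scripts to look and compute and a tool call to move; the robot and the scene stay as the last step left them, time stands still between calls to the robot, and variables do not carry over. Pictures are saved under pics/ and viewed, at most 10 in all, crops included, and the job is handed in when it is done.

```bash
ls; mkdir -p pics
```

Run:
```python
from plant import r
import cv2,numpy as np,pickle
for n in("top","scene"):
    c=r.capture(n); pickle.dump(c,open(n+'.pkl','wb'))
    cv2.imwrite(f'pics/{n}0.png',c['frame'][:,:,::-1]); print(n,c['fx'],c['cx'],c['cy'],np.round(c['cam_to_world'],3).tolist())
print(r.get_state(),r.grip_depth)
```

```text
pics
plant.py
top 422.6755098810633 282.2800249093468 220.40044199695942 [[-0.016, -0.994, 0.104, 0.397], [-1.0, 0.014, -0.021, 0.004], [0.019, -0.105, -0.994, 1.153], [0.0, 0.0, 0.0, 1.0]]
scene 487.75086778361566 285.57652818220174 215.53052587644726 [[-0.863, -0.206, 0.461, 0.017], [-0.504, 0.384, -0.773, 0.821], [-0.017, -0.9, -0.436, 0.523], [0.0, 0.0, 0.0, 1.0]]
{'time_s': 0.1, 'joints': array([-5.31076024e+01,  2.05858939e+01,  6.38815775e-01, -1.77967134e-02,
       -7.01382584e+01, -1.65065764e+01]), 'qd': array([ 0.06908995, -0.14173136,  0.09471208,  0.06130897,  0.0342283 ,
        0.06841172]), 'joint_torque': array([-2.23551098e-03, -5.84163308e+01,  2.93752635e+01,  7.01554298e+00,
        1.01308632e-02, -3.34057074e-05]), 'tcp_pos': array([ 0.23493689, -0.63230847,  0.22573086]), 'eef_rot': array([ 1.79913426e+02, -8.20690171e-03, -1.59620232e+02]), 'contact_force': array([ 0.96640558,  0.69306824, -0.04906947]), 'moment': array([ 0.0092666 ,  0.03594443, -0.01471765]), 'gripper_force': 0.0, 'gripper_width': 0.0876775864633236} 0.0188
```

View pics/top0.png

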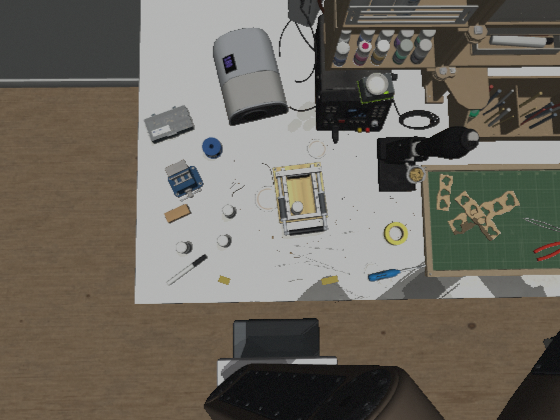

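View pics/scene0.png

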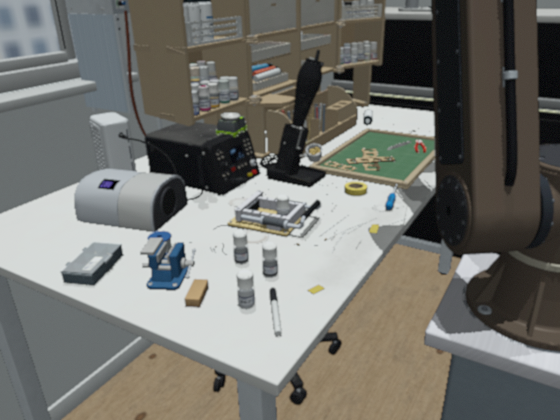

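The top view shows the loose pots at about (229,211), (223,241) and (184,248). The frame is centred near (300,200), with the handle at (305,231) and pot_1 at (297,208). Next I'll measure these from the depth image.

Create h.py:
```python
import numpy as np,cv2
def cloud(c):
    z=c['z_map'];v,u=np.indices(z.shape)
    p=np.stack([(u-c['cx'])/c['fx']*z,(v-c['cy'])/c['fy']*z,z],-1)
    M=c['cam_to_world'];return p@M[:3,:3].T+M[:3,3]
def blobs(c,lo,hi,box,amin=8):
    P=cloud(c);m=(P[...,2]>lo)&(P[...,2]<hi)&(P[...,0]>box[0])&(P[...,0]<box[1])&(P[...,1]>box[2])&(P[...,1]<box[3])&(c['z_map']>0)
    n,l,s,ce=cv2.connectedComponentsWithStats(m.astype(np.uint8))
    return [(np.round(P[l==i].mean(0),4).tolist(),np.round(np.ptp(P[l==i][:,:2],axis=0),3).tolist(),int(s[i,4]),np.round(ce[i],1).tolist()) for i in range(1,n) if s[i,4]>=amin]
```

Run:
```python
import pickle,cv2,numpy as np
from h import *
c=pickle.load(open('top.pkl','rb'));P=cloud(c)
print('desk z',np.median(P[255:275,250:310,2]))
for b in blobs(c,.055,.08,(.3,.6,-.15,.35)):print('cap',b)
for lo,hi in((.03,.041),(.041,.048),(.048,.056)):
  for b in blobs(c,lo,hi,(.3,.6,-.15,.08)):print(lo,b)
# height map crop
H=(np.clip(P[155:245,260:340,2],0,.07)/.07*255).astype(np.uint8)
a=cv2.resize(c['frame'][155:245,260:340,::-1],None,fx=5,fy=5,interpolation=cv2.INTER_CUBIC);b=cv2.applyColorMap(cv2.resize(H,None,fx=5,fy=5,interpolation=0),2)
cv2.imwrite('pics/crop.png',np.hstack([a,b]))
s=pickle.load(open('scene.pkl','rb'))
for b in blobs(s,.05,.08,(.3,.6,-.15,.35)):print('scene cap',b)
```

```text
desk z -0.0007936714215417418
cap ([0.596, 0.2482, 0.0663], [0.009, 0.028], 34, [178.9, 189.2])
cap ([0.5455, -0.0571, 0.0727], [0.028, 0.026], 105, [297.0, 206.6])
cap ([0.5404, 0.1218, 0.0649], [0.027, 0.026], 100, [227.9, 209.9])
cap ([0.4622, 0.1355, 0.0649], [0.026, 0.029], 102, [222.6, 240.1])
cap ([0.4461, 0.2408, 0.0646], [0.026, 0.028], 106, [181.4, 247.0])
0.03 ([0.5513, -0.0732, 0.0346], [0.087, 0.131], 557, [302.2, 206.4])
0.041 ([0.4806, -0.0309, 0.0453], [0.011, 0.011], 11, [287.0, 232.6])
0.048 ([0.4855, -0.0814, 0.0513], [0.023, 0.1], 175, [306.3, 230.3])
scene cap ([0.5434, -0.0503, 0.0662], [0.028, 0.033], 159, [282.5, 201.5])
scene cap ([0.4844, -0.0749, 0.0525], [0.021, 0.095], 91, [310.2, 208.1])
scene cap ([0.538, 0.128, 0.0612], [0.027, 0.031], 165, [239.5, 236.5])
scene cap ([0.4598, 0.1415, 0.0612], [0.029, 0.029], 188, [269.0, 248.7])
scene cap ([0.5954, 0.2531, 0.0614], [0.01, 0.029], 107, [175.4, 257.4])
scene cap ([0.4434, 0.2471, 0.0613], [0.027, 0.031], 235, [244.6, 277.6])
```

View pics/crop.png

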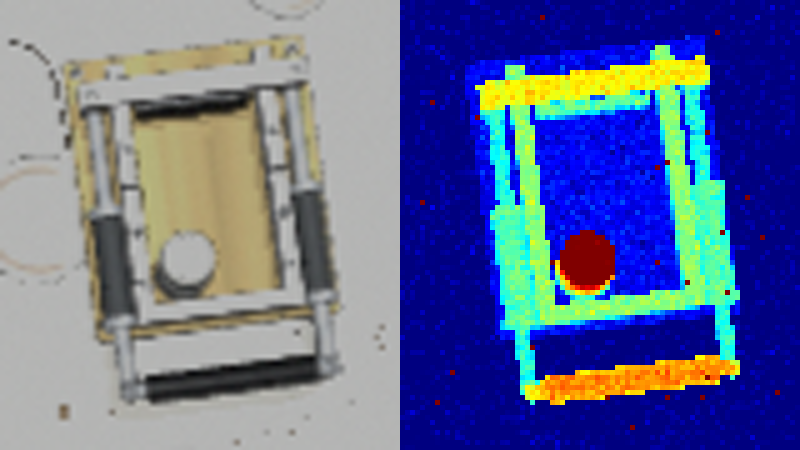

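The crop shows the frame turned a few degrees anticlockwise: bridge on top, fence at crop row 310, handle at row 380, pot_1 front left. I'll fit the frame's pose.

Add to h.py:
```python
def fitframe(c,x0=(.53,-.075,.12),d=0.):
    # match known top surfaces: walls/fence 37, bridge 45, bar: score by signed classes on a grid
    from scipy.optimize import minimize
    P=cloud(c);m=(P[...,2]>.022)&(P[...,2]<.06)&(abs(P[...,0]-x0[0]-.03)<.13)&(abs(P[...,1]-x0[1])<.1)
    Q=P[m]
    def rect(p,a):return np.hypot(*np.maximum(np.abs(p-[(a[0]+a[1])/2,(a[2]+a[3])/2])-[(a[1]-a[0])/2,(a[3]-a[2])/2],0).T)
    def f(v):
        cth,s=np.cos(v[2]),np.sin(v[2]);p=(Q[:,:2]-v[:2])@np.array([[cth,-s],[s,cth]])
        D=0
        z=Q[:,2];e=[]
        bar=(z>.047);e.append(rect(p[bar&(p[:,0]<-.02)],(-.0535-d,-.0385-d,-.047,.047)))
        br=(z>.0415)&(p[:,0]>.08-d)&(abs(p[:,1])<.08);e.append(rect(p[br],(.108-d,.120-d,-.062,.062)))
        fe=(z>.028)&(z<.0415)&(abs(p[:,1])<.03)&(p[:,0]<.012)&(p[:,0]>-.02);e.append(rect(p[fe],(-.01,0,-.045,.045)))
        wl=(z>.033)&(z<.041)&(abs(p[:,1])<.05)&(abs(p[:,1])>.025)&(p[:,0]>.01)&(p[:,0]<.1-d)
        q=np.abs(p[wl][:,1]);e.append(np.maximum(np.abs(q-.04)-.005,0))
        e=np.concatenate(e);return np.sum(np.minimum(e,.006)**2)*1e4+np.mean(np.minimum(e,.006))
    best=None
    for dx in(-.004,0,.004):
        for dy in(-.004,0,.004):
            o=minimize(f,np.array(x0)+[dx,dy,0],method='Nelder-Mead',options=dict(xatol=1e-5,fatol=1e-7,initial_simplex=np.array(x0)+np.array([[dx,dy,0],[dx+.005,dy,0],[dx,dy+.005,0],[dx,dy,.05]])))
            if best is None or o.fun<best.fun:best=o
    return best.x,best.fun
def caps(c,lo=.058,hi=.082):
    return [b for b in blobs(c,lo,hi,(.3,.7,-.15,.3),60)]
```

Run:
```python
import pickle,numpy as np
from h import *
c=pickle.load(open('top.pkl','rb'));P=cloud(c)
v,f=fitframe(c);print(v,np.degrees(v[2]),f)
th=v[2];R=np.array([[np.cos(th),-np.sin(th)],[np.sin(th),np.cos(th)]])
for b in caps(c):print(b, ((np.array(b[0][:2])-v[:2])@R).round(4))
for n,q in dict(p1=(.017,.0175),fr=(.017,-.0175),bl=(.084,.0175),br=(.084,-.0175),grip=(-.046,0)).items():print(n,(v[:2]+R@q).round(4))
# line fits
for lab,m in(('bar',(P[...,2]>.048)&(P[...,2]<.058)&(P[...,0]<.51)&(P[...,0]>.46)&(abs(P[...,1]+.08)<.06)),('bridge',(P[...,2]>.042)&(P[...,2]<.05)&(P[...,0]>.61)&(P[...,0]<.68)&(abs(P[...,1]+.06)<.075))):
    r=cv2.minAreaRect((P[m][:,:2]*1000).astype(np.float32));print(lab,r,m.sum())
```

```text
[ 0.53240752 -0.07680033  0.11272867] 6.4588773067547285 3.076589750082139
([0.6471, 0.2523, 0.072], [0.051, 0.06], 310, [177.0, 169.4]) [0.151  0.3141]
([0.6086, 0.2345, 0.0676], [0.037, 0.054], 172, [184.2, 184.3]) [0.1107 0.3008]
([0.5455, -0.0571, 0.0727], [0.028, 0.026], 105, [297.0, 206.6]) [0.0152 0.0181]
([0.5405, 0.1221, 0.0652], [0.027, 0.026], 97, [227.8, 209.8]) [0.0304 0.1967]
([0.4622, 0.1355, 0.0649], [0.026, 0.029], 102, [222.6, 240.1]) [-0.0459  0.2189]
([0.4462, 0.2412, 0.0649], [0.026, 0.028], 102, [181.2, 247.0]) [-0.0499  0.3257]
p1 [ 0.5473 -0.0575]
fr [ 0.5513 -0.0923]
bl [ 0.6139 -0.05  ]
br [ 0.6178 -0.0847]
grip [ 0.4867 -0.082 ]
bar ((485.8822021484375, -83.17921447753906), (14.322135925292969, 100.44697570800781), 6.321812629699707) 178
bridge ((645.4054565429688, -64.35246276855469), (14.711751937866211, 122.48271179199219), 6.126649856567383) 204
```

Create to.py:
```python
import sys,numpy as np
from plant import r
s=r.get_state();R=s['eef_rot'];psi=np.radians(R[2]);p=s['tcp_pos']
print('t',round(s['time_s'],2),'tcp',p.round(4),R.round(2),'w',round(s['gripper_width'],4),'F',s['contact_force'].round(1),'j',s['joints'].round(0))
from scipy.spatial.transform import Rotation as Ro
M=Ro.from_euler('xyz',R,degrees=True).as_matrix()
for a in sys.argv[1:]:
    q=np.array(eval(a),float);d=M.T@(q[:3]-p);N=Ro.from_euler('xyz',[180,0,q[3] if len(q)>3 else -83.6],degrees=True).as_matrix()
    print(a,'->',d.round(4),'rot',Ro.from_matrix(M.T@N).as_rotvec(degrees=True).round(2))
```

```bash
python3 to.py "[.5405,.122,.15]" "[.36,-.3,.22]"
```

```text
t 0.1 tcp [ 0.2349 -0.6323  0.2257] [ 1.7991e+02 -1.0000e-02 -1.5962e+02] w 0.0877 F [ 1.   0.7 -0. ] j [-53.  21.   1.  -0. -70. -17.]
[.5405,.122,.15] -> [-0.5491  0.6006  0.0766] rot [ 8.000e-02  5.000e-02 -7.602e+01]
[.36,-.3,.22] -> [-0.233   0.2679  0.0061] rot [ 8.000e-02  5.000e-02 -7.602e+01]
```

The rows are not in the units I measure in: shifts go in units of 100 mm and turns go in units of 2 degrees. I convert before sending: 0.385 m is 3.85, -0.35 m is -3.5, -12 degrees is -6.

Request:
advance(motion=[-0.8,0.9,0,0,0,-6,-1.6,1.8,0,0,0,-12.5,-2.3,2.6,0,0,0,-19,-3,3.3,0,0,0,-25,-3.5,3.85,0,0,0,-31,-3.5,3.85,0,0,0,-38,-3.5,3.85,0,0,0,-38,-3.5,3.85,0,0,0,-38,-3.5,3.85,0,0,0,-38,-3.5,3.85,0,0,0,-38,-3.5,3.85,0,0,0,-38,-3.5,3.85,0,0,0,-38], finger_gap=0.05, clamp_n=20)

```text
time_s: 1.1
tcp_pos: [0.4215, -0.1667, 0.2267]
eef_rot: [-180.0, 0.0, -83.3]
contact_force: [1.0, -1.1, 0.3]
gripper_width: 0.0502
gripper_force: 0.0
```

```bash
python3 to.py "[.5405,.122,.12]"
```

```text
t 1.1 tcp [ 0.4215 -0.1667  0.2267] [-1.7997e+02  1.0000e-02 -8.3320e+01] w 0.0502 F [ 1.  -1.1  0.3] j [  3.  -1. -26.  -0. -65.   3.]
[.5405,.122,.12] -> [-0.2729 -0.1517  0.1068] rot [-0.03  0.01  0.28]
```

Request:
advance(motion=[-0.4,-0.2,0,0,0,0.15,-0.8,-0.4,0.1,0,0,0.15,-1.2,-0.6,0.2,0,0,0.15,-1.6,-0.8,0.4,0,0,0.15,-2,-1,0.6,0,0,0.15,-2.4,-1.2,0.8,0,0,0.15,-2.73,-1.52,1,0,0,0.15,-2.73,-1.52,1.07,0,0,0.15,-2.73,-1.52,1.07,0,0,0.15,-2.73,-1.52,1.07,0,0,0.15])

```text
time_s: 1.93
tcp_pos: [0.5416, 0.1206, 0.117]
eef_rot: [179.8, -0.1, -83.8]
contact_force: [-0.8, -1.0, -0.7]
gripper_width: 0.0499
gripper_force: 0.0
```

```bash
python3 to.py "[.5405,.122,.038]"
```

Run:
```python
from plant import r
import cv2
c=r.capture('scene');cv2.imwrite('pics/s1.png',cv2.resize(c['frame'][130:330,150:350,::-1],None,fx=3,fy=3,interpolation=2))
```

```text
t 1.93 tcp [0.5416 0.1206 0.117 ] [ 1.7976e+02 -1.1000e-01 -8.3800e+01] w 0.0499 F [-0.8 -1.  -0.7] j [ 33.  15. -23.  -0. -52. -27.]
[.5405,.122,.038] -> [-0.0016  0.0006  0.079 ] rot [ 0.24 -0.11 -0.2 ]
```

View pics/s1.png

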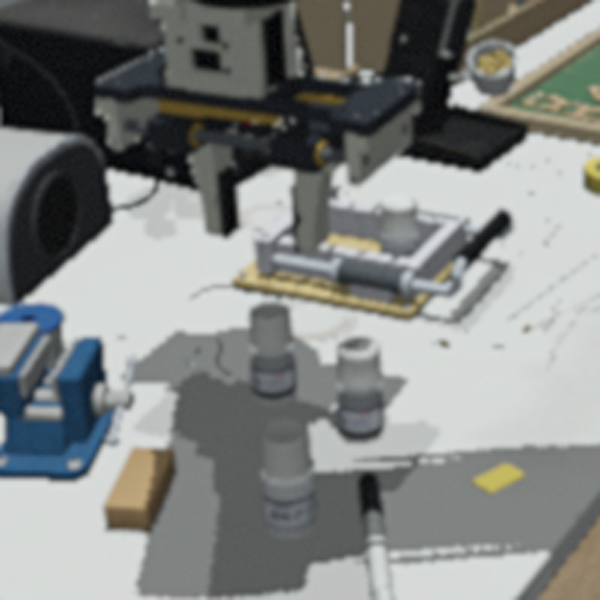

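The picture shows the open fingers straddling the axis of the first pot, at crop (270,350), clear of its neighbours. I'll go down onto the cap and close.

Request:
advance(motion=[-0.02,0.01,0.3,0.1,-0.05,0,-0.02,0.01,0.55,0.1,-0.05,0,-0.02,0.01,0.7,0.1,-0.05,0,-0.02,0.01,0.7,0.1,-0.05,0,-0.02,0.01,0.7,0.1,-0.05,0])

```text
time_s: 2.4
tcp_pos: [0.5406, 0.1204, 0.0502]
eef_rot: [-179.8, 0.1, -84.0]
contact_force: [-0.1, 0.6, 0.3]
gripper_width: 0.0498
gripper_force: 0.0
```

Request:
advance(motion=[0,0,0,0,0,0,0,0,0,0,0,0,0,0,0,0,0,0,0,0,0,0,0,0,0,0,0,0,0,0], finger_gap=0.02, clamp_n=20)

```text
time_s: 2.82
tcp_pos: [0.5416, 0.1216, 0.0506]
eef_rot: [-179.7, 0.1, -83.9]
contact_force: [-0.3, -0.3, 5.4]
gripper_width: 0.0287
gripper_force: 20.0
```

```bash
python3 to.py "[.5405,.122,.047]" "[.5405,.122,.11]" "[.551,-.09,.11]"
```

```text
t 2.82 tcp [0.5416 0.1216 0.0506] [-1.797e+02  1.300e-01 -8.390e+01] w 0.0287 F [-0.3 -0.3  5.4] j [ 33.  19. -27.   0. -43. -27.]
[.5405,.122,.047] -> [-0.0005  0.001   0.0036] rot [-0.3   0.13 -0.3 ]
[.5405,.122,.11] -> [-0.0006  0.0007 -0.0594] rot [-0.3   0.13 -0.3 ]
[.551,-.09,.11] -> [ 0.2113  0.0128 -0.06  ] rot [-0.3   0.13 -0.3 ]
```

In the tool's units: -0.085 m is -0.85, 0.213 m is 2.13, -0.3 degrees is -0.15.

Request:
advance(motion=[0,0,-0.3,0,0,0,0,0,-0.6,0,0,0,0.1,0,-0.85,0,0,0,0.5,0.03,-0.85,0,0,0,0.9,0.06,-0.85,0,0,0,1.3,0.1,-0.85,0,0,0,1.7,0.13,-0.85,0,0,0,2,0.13,-0.85,0,0,0,2.13,0.13,-0.85,-0.15,0.05,-0.15,2.13,0.13,-0.85,-0.15,0.05,-0.15,2.13,0.13,-0.85,-0.15,0.05,-0.15])

```text
time_s: 3.73
tcp_pos: [0.5501, -0.0926, 0.134]
eef_rot: [179.9, 0.0, -83.7]
contact_force: [0.4, -0.5, -0.4]
gripper_width: 0.0289
gripper_force: 20.0
```

```bash
python3 to.py "[.5513,-.092,.064]"
```

```text
t 3.73 tcp [ 0.5501 -0.0926  0.134 ] [ 1.7988e+02  1.0000e-02 -8.3730e+01] w 0.0289 F [ 0.4 -0.5 -0.4] j [ 11.  14. -21.  -0. -55.  -4.]
[.5513,-.092,.064] -> [-0.0005 -0.0015  0.07  ] rot [ 0.12  0.01 -0.13]
```

In the tool's units: 0.069 m is 0.69, 0.065 m is 0.65, 0.1 degrees is 0.05.

Request:
advance(motion=[-0.01,-0.015,0.2,0.05,0,0,-0.01,-0.015,0.4,0.05,0,0,-0.01,-0.015,0.55,0.05,0,0,-0.01,-0.015,0.65,0.05,0,0,-0.01,-0.015,0.69,0.05,0,0,-0.01,-0.015,0.69,0.05,0,0])

```text
time_s: 4.23
tcp_pos: [0.5512, -0.0902, 0.0644]
eef_rot: [179.9, -0.0, -83.6]
contact_force: [0.5, -0.7, -0.5]
gripper_width: 0.029
gripper_force: 20.0
```

```bash
python3 to.py "[.5513,-.092,.0600]"
```

Run:
```python
from plant import r
import pickle
from h import *
c=r.capture('scene')
s=pickle.load(open('scene.pkl','rb'))
for b in blobs(c,.05,.079,(.52,.6,-.12,-.03)):print(b)
cv2.imwrite('pics/s2.png',cv2.resize(c['frame'][150:250,210:350,::-1],None,fx=5,fy=5,interpolation=2))
```

```text
t 4.23 tcp [ 0.5512 -0.0902  0.0644] [179.91  -0.   -83.56] w 0.029 F [ 0.5 -0.7 -0.5] j [ 11.  19. -26.  -0. -45.  -4.]
[.5513,-.092,.0600] -> [0.0018 0.0001 0.0044] rot [ 0.09 -0.    0.04]
([0.5445, -0.0664, 0.068], [0.061, 0.059], 317, [285.6, 198.2])
```

View pics/s2.png

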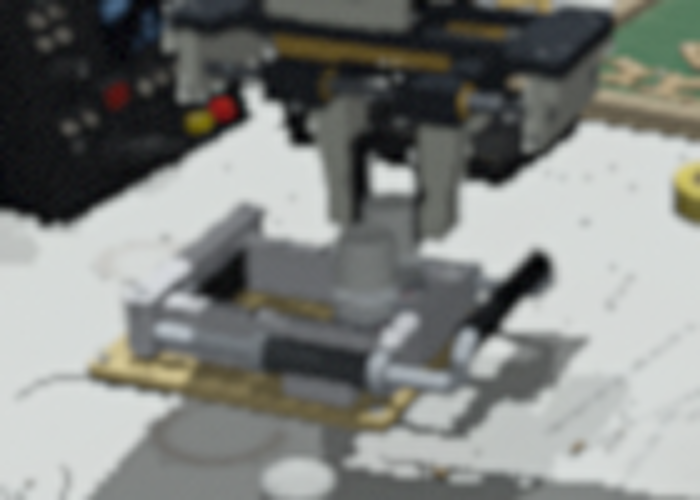

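The held pot, at crop (390,220), hangs just behind pot_1 at (365,260) and inside the channel. I'll set it down and release.

In the tool's units: 0.001 m is 0.01, 0.004 m is 0.04.

Request:
advance(motion=[0.01,0,0.02,0,0,0,0.01,0,0.04,0,0,0,0.01,0,0.04,0,0,0])

```text
time_s: 4.53
tcp_pos: [0.5519, -0.0918, 0.0615]
eef_rot: [-180.0, 0.0, -83.6]
contact_force: [-0.4, 0.3, 0.1]
gripper_width: 0.0287
gripper_force: 20.0
```

Request:
advance(motion=[0,0,0,0,0,0,0,0,0,0,0,0,0,0,0,0,0,0,0,0,0,0,0,0], finger_gap=0.045)

```text
time_s: 4.87
tcp_pos: [0.5518, -0.0919, 0.0614]
eef_rot: [-180.0, -0.0, -83.6]
contact_force: [-0.2, -0.2, -0.1]
gripper_width: 0.0443
gripper_force: 0.0
```

Request:
advance(motion=[0,0,-0.3,0,0,0,0,0,-0.6,0,0,0,-0.2,0,-0.75,0,0,0,-0.6,0.2,-0.75,0,0,0,-1,0.4,-0.75,0,0,0,-1.4,0.6,-0.75,0,0,0,-1.8,0.8,-0.75,0,0,0,-2.2,0.9,-0.75,0,0,0,-2.2,0.9,-0.75,0,0,0,-2.2,0.9,-0.75,0,0,0], finger_gap=0.05)

```text
time_s: 5.7
tcp_pos: [0.4369, 0.1194, 0.1368]
eef_rot: [-179.9, 0.1, -83.4]
contact_force: [0.5, 0.1, 1.0]
gripper_width: 0.05
gripper_force: 0.0
```

```bash
python3 to.py "[.4622,.1355,.12]" "[.4622,.1355,.05]"
```

Run:
```python
from plant import r
from h import *
c=r.capture('top');v=np.array([.5324,-.0768]);th=np.radians(6.4);R=np.array([[np.cos(th),-np.sin(th)],[np.sin(th),np.cos(th)]])
for b in blobs(c,.062,.082,(.52,.66,-.13,-.03),30):print(b,((np.array(b[0][:2])-v)@R).round(4))
```

```text
t 5.7 tcp [0.4369 0.1194 0.1368] [-1.7992e+02  6.0000e-02 -8.3380e+01] w 0.05 F [0.5 0.1 1. ] j [ 40.   4. -34.  -0. -52. -34.]
[.4622,.1355,.12] -> [-0.0131 -0.0269  0.0168] rot [-0.08  0.06  0.22]
[.4622,.1355,.05] -> [-0.013  -0.0268  0.0868] rot [-0.08  0.06  0.22]
([0.5506, -0.0906, 0.0732], [0.029, 0.026], 103, [310.0, 204.5]) [ 0.0165 -0.0157]
([0.5458, -0.0572, 0.0735], [0.028, 0.026], 101, [297.1, 206.4]) [0.0155 0.018 ]
```

In the tool's units: 0.086 m is 0.86, 0.07 m is 0.7.

Request:
advance(motion=[-0.13,-0.27,0.17,0,0,0,-0.13,-0.27,0.17,0,0,0,-0.13,-0.27,0.45,0,0,0,-0.13,-0.27,0.7,0,0,0,-0.13,-0.27,0.86,0,0,0,-0.13,-0.27,0.86,0,0,0,-0.13,-0.27,0.86,0,0,0])

```text
time_s: 6.33
tcp_pos: [0.4631, 0.1315, 0.0495]
eef_rot: [179.9, -0.1, -83.7]
contact_force: [0.7, 0.4, 0.7]
gripper_width: 0.0502
gripper_force: 0.0
```

Request:
advance(motion=[0,0,0,0,0,0,0,0,0,0,0,0,0,0,0,0,0,0,0,0,0,0,0,0,0,0,0,0,0,0], finger_gap=0.02, clamp_n=20)

```text
time_s: 6.75
tcp_pos: [0.4636, 0.133, 0.051]
eef_rot: [-179.9, 0.0, -83.6]
contact_force: [-0.8, -0.1, 4.8]
gripper_width: 0.0286
gripper_force: 20.0
```

Request:
advance(motion=[0,0,-0.3,0,0,0,0,0,-0.6,0,0,0,0,0,-0.85,0,0,0,0,0,-0.85,0,0,0])

```text
time_s: 7.08
tcp_pos: [0.4657, 0.1343, 0.1403]
eef_rot: [-179.6, 0.2, -83.5]
contact_force: [-0.3, 0.9, -0.7]
gripper_width: 0.0288
gripper_force: 20.0
```

```bash
python3 to.py "[.6139,-.050,.135]"
```

```text
t 7.08 tcp [0.4657 0.1343 0.1403] [-179.56    0.19  -83.54] w 0.0288 F [-0.3  0.9 -0.7] j [ 39.   7. -30.   0. -53. -33.]
[.6139,-.050,.135] -> [ 0.1998 -0.1265  0.0056] rot [-0.44  0.19  0.06]
```

In the tool's units: 0.133 m is 1.33, 0.201 m is 2.01, -0.4 degrees is -0.2.

Request:
advance(motion=[0.33,-0.21,0,0,0,0,0.66,-0.42,0,0,0,0,1,-0.63,0,0,0,0,1.33,-0.84,0,0,0,0,1.66,-1.05,0,0,0,0,1.9,-1.2,0,0,0,0,2.01,-1.255,0,-0.2,0.1,0,2.01,-1.255,0,-0.2,0.1,0,2.01,-1.255,0,-0.2,0.1,0,2.01,-1.255,0,-0.2,0.1,0])

```text
time_s: 7.92
tcp_pos: [0.6094, -0.0525, 0.1348]
eef_rot: [179.6, -0.2, -83.6]
contact_force: [-1.6, -0.4, -0.5]
gripper_width: 0.0285
gripper_force: 20.0
```

```bash
python3 to.py "[.613,-.052,.064]" "[.613,-.052,.061]"; python3 to.py "[.613,-.052,.064]"
```

```text
t 7.92 tcp [ 0.6094 -0.0525  0.1348] [179.56  -0.18 -83.6 ] w 0.0285 F [-1.6 -0.4 -0.5] j [ 13.  19. -14.   0. -57.  -7.]
[.613,-.052,.064] -> [-0.0003 -0.0041  0.0708] rot [ 0.44 -0.18 -0.01]
[.613,-.052,.061] -> [-0.0003 -0.0041  0.0738] rot [ 0.44 -0.18 -0.01]
t 7.92 tcp [ 0.6094 -0.0525  0.1348] [179.56  -0.18 -83.6 ] w 0.0285 F [-1.6 -0.4 -0.5] j [ 13.  19. -14.   0. -57.  -7.]
[.613,-.052,.064] -> [-0.0003 -0.0041  0.0708] rot [ 0.44 -0.18 -0.01]
```

In the tool's units: 0.01 m is 0.1, -0.002 m is -0.02.

Request:
advance(motion=[0,-0.02,0.1,0,0,0,0,-0.02,0.1,0,0,0,0,-0.02,0.1,0,0,0])

```text
time_s: 8.17
tcp_pos: [0.6114, -0.0521, 0.1245]
eef_rot: [179.5, -0.2, -83.5]
contact_force: [0.5, 1.0, -1.2]
gripper_width: 0.0286
gripper_force: 20.0
```

```bash
python3 to.py "[.613,-.052,.0615]"
```

```text
t 8.17 tcp [ 0.6114 -0.0521  0.1245] [179.53  -0.19 -83.54] w 0.0286 F [ 0.5  1.  -1.2] j [ 13.  20. -15.   0. -56.  -7.]
[.613,-.052,.0615] -> [-0.0001 -0.0021  0.063 ] rot [ 0.47 -0.19  0.06]
```

In the tool's units: 0.062 m is 0.62, 0.059 m is 0.59, 0.5 degrees is 0.25.

Request:
advance(motion=[0,-0.01,0.2,0.25,-0.1,0,0,-0.01,0.4,0.25,-0.1,0,0,-0.01,0.54,0.25,-0.1,0,0,-0.01,0.59,0.25,-0.1,0,0,-0.01,0.62,0.25,-0.1,0,0,-0.01,0.62,0.25,-0.1,0])

```text
time_s: 8.67
tcp_pos: [0.6127, -0.0528, 0.0631]
eef_rot: [-179.9, -0.0, -83.6]
contact_force: [-0.1, -0.4, -1.1]
gripper_width: 0.0284
gripper_force: 20.0
```

Request:
advance(motion=[0,0,0,0,0,0,0,0,0,0,0,0,0,0,0,0,0,0,0,0,0,0,0,0], finger_gap=0.045)

```text
time_s: 9.0
tcp_pos: [0.6132, -0.053, 0.0639]
eef_rot: [-179.8, 0.0, -83.6]
contact_force: [0.5, -0.4, -0.1]
gripper_width: 0.0437
gripper_force: 0.0
```

Request:
advance(motion=[0,0,-0.3,0,0,0,0,0,-0.6,0,0,0,-0.1,0,-0.75,0,0,0,-0.5,0.2,-0.75,0,0,0,-0.9,0.4,-0.75,0,0,0,-1.3,0.6,-0.75,0,0,0,-1.7,0.8,-0.75,0,0,0,-2.1,1,-0.75,0,0,0,-2.5,1.2,-0.75,0,0,0,-2.8,1.3,-0.75,0,0,0,-2.8,1.3,-0.75,0,0,0,-2.8,1.3,-0.75,0,0,0], finger_gap=0.05)

```text
time_s: 10.0
tcp_pos: [0.4513, 0.2133, 0.1387]
eef_rot: [-179.8, 0.1, -83.4]
contact_force: [1.0, -0.1, 0.2]
gripper_width: 0.0502
gripper_force: 0.0
```

```bash
python3 to.py "[.4462,.2405,.12]"
```

Run:
```python
from plant import r
from h import *
c=r.capture('top');v=np.array([.5324,-.0768]);th=np.radians(6.4);R=np.array([[np.cos(th),-np.sin(th)],[np.sin(th),np.cos(th)]])
for b in blobs(c,.062,.082,(.52,.66,-.13,-.03),30):print(b,((np.array(b[0][:2])-v)@R).round(4))
```

```text
t 10.0 tcp [0.4513 0.2133 0.1387] [-1.7982e+02  7.0000e-02 -8.3370e+01] w 0.0502 F [ 1.  -0.1  0.2] j [ 48.   8. -28.   0. -53. -41.]
[.4462,.2405,.12] -> [-0.0276  0.002   0.0187] rot [-0.17  0.07  0.23]
([0.6105, -0.0494, 0.073], [0.029, 0.028], 103, [293.6, 181.8]) [0.0807 0.0185]
([0.5504, -0.0905, 0.0733], [0.028, 0.027], 104, [309.9, 204.5]) [ 0.0164 -0.0156]
([0.5457, -0.0572, 0.0731], [0.028, 0.026], 102, [297.1, 206.5]) [0.0154 0.018 ]
```

Request:
advance(motion=[-0.26,0.02,0,0,0,0,-0.26,0.02,0.1,0,0,0,-0.26,0.02,0.4,0,0,0,-0.26,0.02,0.7,0,0,0,-0.26,0.02,0.88,0,0,0,-0.26,0.02,0.88,0,0,0,-0.26,0.02,0.88,0,0,0])

```text
time_s: 10.63
tcp_pos: [0.4478, 0.235, 0.0494]
eef_rot: [-180.0, -0.1, -83.7]
contact_force: [0.1, 0.1, 0.4]
gripper_width: 0.05
gripper_force: 0.0
```

Request:
advance(motion=[0,0,0,0,0,0,0,0,0,0,0,0,0,0,0,0,0,0,0,0,0,0,0,0,0,0,0,0,0,0], finger_gap=0.02, clamp_n=20)

```text
time_s: 11.05
tcp_pos: [0.4481, 0.2368, 0.051]
eef_rot: [-179.8, 0.1, -83.6]
contact_force: [-0.4, -0.7, 5.8]
gripper_width: 0.0285
gripper_force: 20.0
```

Request:
advance(motion=[0,0,-0.3,0,0,0,0,0,-0.6,0,0,0,0,0,-0.85,0,0,0,0,0,-0.85,0,0,0])

```text
time_s: 11.38
tcp_pos: [0.4497, 0.2384, 0.1402]
eef_rot: [-179.5, 0.3, -83.5]
contact_force: [0.8, 1.3, -1.0]
gripper_width: 0.0289
gripper_force: 20.0
```

```bash
python3 to.py "[.6145,-.0875,.135]"
```

```text
t 11.38 tcp [0.4497 0.2384 0.1402] [-179.5     0.27  -83.54] w 0.0289 F [ 0.8  1.3 -1. ] j [ 50.   9. -27.   0. -53. -44.]
[.6145,-.0875,.135] -> [ 0.3424 -0.1271  0.0047] rot [-0.5   0.27  0.06]
```

In the tool's units: 0.344 m is 3.44, 0.33 m is 3.3, -0.4 degrees is -0.2.

Request:
advance(motion=[0.38,-0.14,0,0,0,0,0.76,-0.28,0,0,0,0,1.14,-0.42,0,0,0,0,1.52,-0.56,0,0,0,0,1.9,-0.7,0,0,0,0,2.28,-0.84,0,0,0,0,2.66,-0.98,0,0,0,0,3.04,-1.12,0,0,0,0,3.3,-1.22,0,0,0,0,3.44,-1.29,0,-0.2,0.1,0,3.44,-1.29,0,-0.2,0.1,0,3.44,-1.29,0,-0.2,0.1,0])

```text
time_s: 12.38
tcp_pos: [0.6136, -0.092, 0.1342]
eef_rot: [179.6, -0.2, -83.7]
contact_force: [-0.9, 0.4, -0.9]
gripper_width: 0.0286
gripper_force: 20.0
```

Request:
advance(motion=[0,0,0.1,0,0,0,0,0,0.1,0,0,0,0,0,0.1,0,0,0])

```text
time_s: 12.63
tcp_pos: [0.6128, -0.0903, 0.1243]
eef_rot: [179.6, -0.2, -83.5]
contact_force: [-1.0, 0.1, -0.8]
gripper_width: 0.0289
gripper_force: 20.0
```

```bash
python3 to.py "[.617,-.089,.0615]"
```

```text
t 12.63 tcp [ 0.6128 -0.0903  0.1243] [179.61  -0.19 -83.55] w 0.0289 F [-1.   0.1 -0.8] j [ 10.  20. -14.   0. -56.  -3.]
[.617,-.089,.0615] -> [-0.001  -0.0047  0.0628] rot [ 0.39 -0.19  0.05]
```

Request:
advance(motion=[-0.01,-0.04,0.1,0.2,-0.1,0,-0.01,-0.04,0.2,0.2,-0.1,0,-0.01,-0.04,0.4,0.2,-0.1,0,-0.01,-0.04,0.54,0.2,-0.1,0,-0.01,-0.04,0.59,0.2,-0.1,0,-0.01,-0.04,0.63,0.2,-0.1,0,-0.01,-0.04,0.63,0.2,-0.1,0])

```text
time_s: 13.22
tcp_pos: [0.617, -0.0898, 0.0615]
eef_rot: [-180.0, -0.0, -83.6]
contact_force: [-0.1, 0.3, -0.0]
gripper_width: 0.0286
gripper_force: 20.0
```

Request:
advance(motion=[0,0,0,0,0,0,0,0,0,0,0,0,0,0,0,0,0,0,0,0,0,0,0,0], finger_gap=0.045)

```text
time_s: 13.55
tcp_pos: [0.6179, -0.09, 0.0629]
eef_rot: [-179.8, -0.0, -83.6]
contact_force: [0.6, 0.9, 0.7]
gripper_width: 0.0443
gripper_force: 0.0
```

Request:
advance(motion=[0,0,-0.3,0,0,0,0,0,-0.6,0,0,0,0,0,-0.8,0,0,0,-0.3,0.3,-0.9,0,0,0,-0.6,0.6,-0.9,0,0,0,-0.9,0.9,-0.9,0,0,0,-1.2,1.1,-0.9,0,0,0,-1.6,1.1,-0.9,0,0,0,-1.8,1.1,-0.9,0,0,0,-1.8,1.1,-0.9,0,0,0])

```text
time_s: 14.38
tcp_pos: [0.4879, 0.0798, 0.1531]
eef_rot: [-179.7, 0.1, -83.4]
contact_force: [0.5, -1.0, 0.3]
gripper_width: 0.0452
gripper_force: 0.0
```

Run:
```python
from plant import r
from h import *
c=r.capture('top');v=np.array([.5324,-.0768]);th=np.radians(6.4);R=np.array([[np.cos(th),-np.sin(th)],[np.sin(th),np.cos(th)]])
for b in blobs(c,.062,.082,(.52,.66,-.13,-.03),30):print(b,((np.array(b[0][:2])-v)@R).round(4))
cv2.imwrite('pics/t3.png',cv2.resize(c['frame'][140:260,200:340,::-1],None,fx=4,fy=4,interpolation=2))
P=cloud(c)
m=(P[...,2]>.048)&(P[...,2]<.058)&(P[...,0]<.51)&(P[...,0]>.46)&(P[...,1]<-.02)&(P[...,1]>-.14)
print(cv2.minAreaRect((P[m][:,:2]*1000).astype(np.float32)),P[m].mean(0),m.sum())
```

```bash
python3 to.py
```

```text
([0.6146, -0.0843, 0.0734], [0.026, 0.026], 101, [307.0, 180.1]) [ 0.0809 -0.0166]
([0.6107, -0.0496, 0.0731], [0.028, 0.029], 101, [293.7, 181.7]) [0.0808 0.0183]
([0.5505, -0.0905, 0.0728], [0.029, 0.027], 104, [309.9, 204.5]) [ 0.0165 -0.0156]
([0.5459, -0.0571, 0.073], [0.028, 0.026], 100, [297.0, 206.5]) [0.0156 0.0181]
((485.4150390625, -82.10328674316406), (13.628754615783691, 103.53677368164062), 6.2442450523376465) [ 0.485637   -0.08204929  0.05138886] 173
t 14.43 tcp [0.4879 0.0785 0.1528] [-1.798e+02  4.000e-02 -8.342e+01] w 0.0449 F [ 0.  -0.1  0.2] j [ 32.   7. -28.   0. -55. -25.]
```

View pics/t3.png

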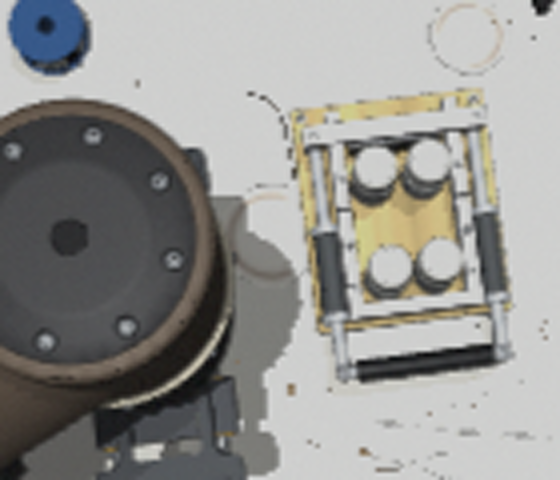

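The picture shows all four pots standing upright in the channel, at crop (375,165), (428,160), (390,265) and (440,262), with the handle free at (430,362). Now for the handle.

In the tool's units: 0.04 m is 0.4, 0.16 m is 1.6.

Request:
advance(motion=[0.4,0,0,0,0,0,0.8,0.05,0,0,0,0,1.2,0.1,0,0,0,0,1.5,0.15,0,0,0,0,1.6,0.18,0,0,0,0,1.6,0.18,0,0,0,0,1.6,0.18,0,0,0,0,1.6,0.18,0.4,0,0,0,1.6,0.18,0.6,0,0,0,1.6,0.18,0.6,0,0,0,1.6,0.18,0.6,0,0,0], finger_gap=0.024)

```text
time_s: 15.35
tcp_pos: [0.4876, -0.0838, 0.0916]
eef_rot: [180.0, -0.0, -83.5]
contact_force: [-0.5, 0.8, 0.7]
gripper_width: 0.024
gripper_force: 0.0
```

```bash
python3 to.py "[.488,-.082,.040]"
```

```text
t 15.35 tcp [ 0.4876 -0.0838  0.0916] [ 1.7997e+02 -3.0000e-02 -8.3530e+01] w 0.024 F [-0.5  0.8  0.7] j [ 13.  11. -32.   0. -47.  -7.]
[.488,-.082,.040] -> [-0.0018 -0.0006  0.0516] rot [ 0.03 -0.03  0.07]
```

Request:
advance(motion=[0,0,0.15,0,0,0,0,0,0.25,0,0,0,0,0,0.33,0,0,0,0,0,0.41,0,0,0,0,0,0.47,0,0,0,0,0,0.52,0,0,0,0,0,0.52,0,0,0])

```text
time_s: 15.93
tcp_pos: [0.4877, -0.0844, 0.0393]
eef_rot: [-180.0, -0.0, -83.6]
contact_force: [-0.3, 0.7, 0.8]
gripper_width: 0.024
gripper_force: 0.0
```

```bash
python3 to.py
```

```text
t 15.93 tcp [ 0.4877 -0.0844  0.0393] [-179.96   -0.    -83.61] w 0.024 F [-0.3  0.7  0.8] j [ 13.  16. -35.   0. -39.  -7.]
```

Request:
advance(motion=[0,0,0,0,0,0,0,0,0,0,0,0,0,0,0,0,0,0,0,0,0,0,0,0,0,0,0,0,0,0], finger_gap=0.005, clamp_n=50)

```text
time_s: 16.35
tcp_pos: [0.4871, -0.0846, 0.04]
eef_rot: [-180.0, -0.0, -83.6]
contact_force: [-5.3, 0.6, 5.8]
gripper_width: 0.0135
gripper_force: 50.0
```

```bash
python3 to.py
```

```text
t 16.35 tcp [ 0.4871 -0.0846  0.04  ] [-179.97   -0.    -83.63] w 0.0135 F [-5.3  0.6  5.8] j [ 13.  16. -35.   0. -39.  -7.]
```

In the tool's units: 0.038 m is 0.38, 0.037 m is 0.37.

Request:
advance(motion=[0,0.03,0,0,0,0,0,0.07,0,0,0,0,0,0.11,0,0,0,0,0,0.15,0,0,0,0,0,0.19,0,0,0,0,0,0.23,0,0,0,0,0,0.27,0,0,0,0,0,0.31,0,0,0,0,0,0.34,0,0,0,0,0,0.37,0,0,0,0,0,0.38,0,0,0,0,0,0.38,0,0,0,0])

```text
time_s: 17.35
tcp_pos: [0.4528, -0.0883, 0.0402]
eef_rot: [-179.6, -0.0, -83.6]
contact_force: [8.9, -3.2, -11.4]
gripper_width: 0.0134
gripper_force: 50.0
```

```bash
python3 to.py
```

Run:
```python
from plant import r
from h import *
c=r.capture('top');v=np.array([.5324,-.0768]);th=np.radians(6.4);R=np.array([[np.cos(th),-np.sin(th)],[np.sin(th),np.cos(th)]])
for b in blobs(c,.062,.082,(.52,.66,-.13,-.03),30):print(b,((np.array(b[0][:2])-v)@R).round(4))
cv2.imwrite('pics/t4.png',cv2.resize(c['frame'][140:260,240:360,::-1],None,fx=5,fy=5,interpolation=2))
P=cloud(c)
p=(P[...,:2]-v)@R;m=(P[...,2]>.042)&(P[...,2]<.049)&(p[...,0]>.04)&(p[...,0]<.14)&(abs(p[...,1])<.07)
print('bridge x pcts',np.percentile(p[m][:,0],[1,5,50,95,99]).round(4),m.sum())
```

```text
t 17.35 tcp [ 0.4528 -0.0883  0.0402] [-179.6    -0.    -83.58] w 0.0134 F [  8.9  -3.2 -11.4] j [ 14.  13. -40.   0. -37.  -7.]
([0.5854, -0.0874, 0.073], [0.027, 0.029], 102, [308.4, 191.2]) [ 0.0515 -0.0164]
([0.5814, -0.0526, 0.0733], [0.026, 0.026], 100, [295.0, 192.9]) [0.0514 0.0186]
bridge x pcts [0.0424 0.0521 0.0785 0.0855 0.0861] 201
```

View pics/t4.png

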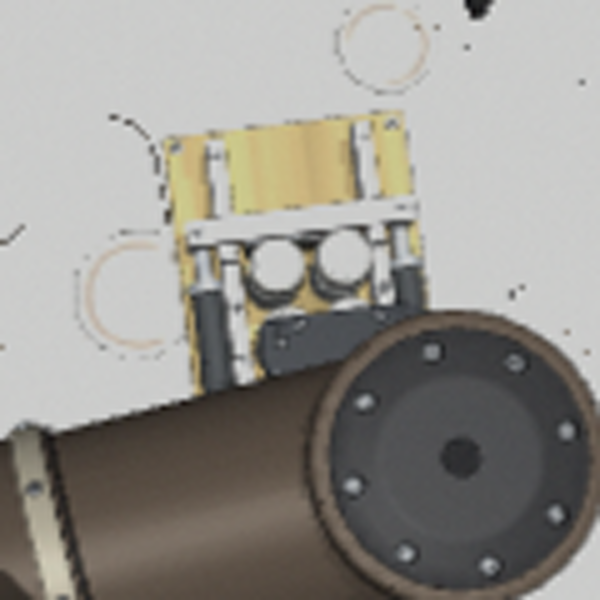

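The bridge is at crop rows 205-235, just short of the wall marks; both rear pots are upright against the jaw. I'll measure the travel against the home image.

Add to h.py:
```python
def bridge(c):
    v=np.array([.5324,-.0768]);th=np.radians(6.4);R=np.array([[np.cos(th),-np.sin(th)],[np.sin(th),np.cos(th)]])
    P=cloud(c);p=(P[...,:2]-v)@R
    m=(P[...,2]>.0415)&(P[...,2]<.049)&(p[...,0]>.045)&(p[...,0]<.14)&(abs(p[...,1])<.062)&(abs(p[...,1])>.037)
    q=p[m][:,0];q=q[abs(q-np.median(q))<.012];return q.mean(),np.percentile(q,[3,97]),len(q)
```

Run:
```python
from plant import r
import pickle
from h import *
a=bridge(pickle.load(open('top.pkl','rb')));b=bridge(r.capture('top'));print(a,b,a[0]-b[0])
```

```text
(np.float64(0.11351905126360738), array([0.10725559, 0.12036369]), 83) (np.float64(0.07904800972394205), array([0.07283593, 0.08551795]), 87) 0.034471041539665334
```

Request:
advance(motion=[0,0.02,0,0,0,0,0,0.04,0,0,0,0,0,0.06,0,0,0,0,0,0.07,0,0,0,0,0,0.08,0,0,0,0,0,0.09,0,0,0,0,0,0.095,0,0,0,0,0,0.095,0,0,0,0,0,0.095,0,0,0,0,0,0.095,0,0,0,0])

```text
time_s: 18.28
tcp_pos: [0.4447, -0.0892, 0.0402]
eef_rot: [-179.5, -0.0, -83.6]
contact_force: [13.0, -4.8, -16.1]
gripper_width: 0.0135
gripper_force: 50.0
```

```bash
python3 to.py
```

Run:
```python
from plant import r
import pickle
from h import *
a=bridge(pickle.load(open('top.pkl','rb')))[0]
print([round(a-bridge(r.capture('top'))[0],4) for i in range(3)])
c=r.capture('top');v=np.array([.5324,-.0768]);th=np.radians(6.4);R=np.array([[np.cos(th),-np.sin(th)],[np.sin(th),np.cos(th)]])
for b in blobs(c,.062,.082,(.52,.66,-.13,-.03),30):print(b,((np.array(b[0][:2])-v)@R).round(4))
```

```text
t 18.28 tcp [ 0.4447 -0.0892  0.0402] [-179.49   -0.    -83.56] w 0.0135 F [ 13.   -4.8 -16.1] j [ 14.  12. -41.   0. -37.  -7.]
[np.float64(0.0425), np.float64(0.0421), np.float64(0.0426)]
([0.5715, -0.0889, 0.0732], [0.042, 0.028], 142, [309.1, 196.5]) [ 0.0375 -0.0164]
([0.5679, -0.054, 0.0727], [0.047, 0.031], 149, [295.7, 198.1]) [0.0378 0.0187]
```

The rows are not in the units I measure in: shifts go in units of 100 mm and turns go in units of 2 degrees. I convert before sending: 0.0022 m is 0.022, 0.002 m is 0.02.

Request:
advance(motion=[0,0.01,0,0,0,0,0,0.02,0,0,0,0,0,0.022,0,0,0,0,0,0.022,0,0,0,0,0,0.022,0,0,0,0,0,0.022,0,0,0,0], clamp_n=60)

```text
time_s: 18.98
tcp_pos: [0.4433, -0.0893, 0.0402]
eef_rot: [-179.4, -0.0, -83.5]
contact_force: [16.3, -6.2, -19.8]
gripper_width: 0.0133
gripper_force: 60.0
```

```bash
python3 to.py
```

Run:
```python
from plant import r
import pickle
from h import *
a=bridge(pickle.load(open('top.pkl','rb')))[0]
L=[r.capture('top') for i in range(4)]
print([round(a-bridge(c)[0],4) for c in L])
c=L[0];v=np.array([.5324,-.0768]);th=np.radians(6.4);R=np.array([[np.cos(th),-np.sin(th)],[np.sin(th),np.cos(th)]])
for b in blobs(c,.062,.082,(.55,.66,-.13,-.03),30):print(b,((np.array(b[0][:2])-v)@R).round(4))
s=r.capture('scene')
cv2.imwrite('pics/f.png',np.hstack([cv2.resize(c['frame'][155:235,255:335,::-1],(400,400),interpolation=2),cv2.resize(s['frame'][160:240,225:305,::-1],(400,400),interpolation=2)]))
```

```text
t 18.98 tcp [ 0.4433 -0.0893  0.0402] [-1.7941e+02 -1.0000e-02 -8.3550e+01] w 0.0133 F [ 16.3  -6.2 -19.8] j [ 14.  12. -41.   0. -37.  -7.]
[np.float64(0.044), np.float64(0.0438), np.float64(0.0441), np.float64(0.0439)]
([0.5719, -0.089, 0.0732], [0.04, 0.028], 141, [309.2, 196.3]) [ 0.0379 -0.0165]
([0.5711, -0.054, 0.0727], [0.038, 0.031], 127, [295.6, 196.8]) [0.041  0.0183]
```

View pics/f.png

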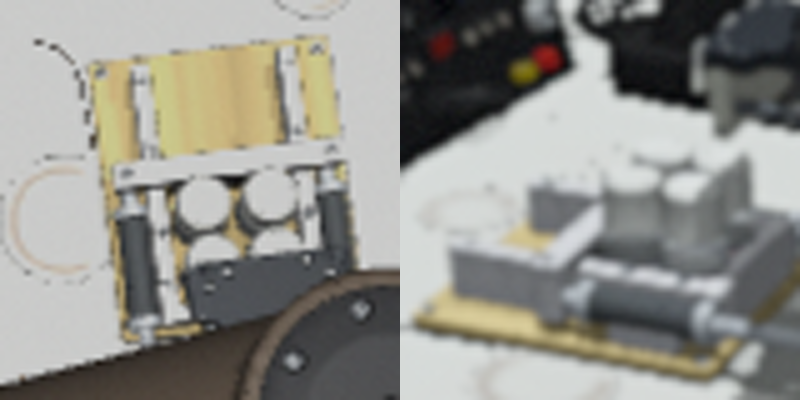

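The bridge is at the marks (left crop, row 165; 44.0 mm of travel measured) and the four pots are touching. The pull force of about 17 N fits the spring plus the press, so I'm handing it in while still holding.

```bash
python3 -c "
from plant import r
print(r.close_job())"
```

```text
the job is handed in; nothing more can be done
None
```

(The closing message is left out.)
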